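# Stack two silver cups and their foot rings ready for soldering

### The job

Set up both silver cups for soldering on their foot rings. On the turntable build from the bottom up: the honeycomb block in the middle, the large cup mouth down in the middle of the block, and the wide foot ring centred on the cup's upturned base; on the tripod's gauze put the small cup mouth down in the middle and the narrow foot ring centred on its upturned base. Set each thing down without letting it fall, and leave the flux jar, the tweezers and the torch where they are.

Things in the scene. Friction and masses are not known exactly. Their poses are not given: they have to be found in the camera images.
- block_mid (a point): Centre of the honeycomb soldering block: a white ceramic slab with rows of small dark holes in its top, 90 long (its x) x 60 wide (its y) x 20 high, 120 g, lying flat on the hearth. Grip it across the 60 mm width. The point is half-way up; z is up. The hearth is a grey refractory slab whose top is 20 mm above the table (z = 0.020); all loose things start on it.
- large_cup_mid (a point): Large silver tea cup, standing mouth down on the hearth: 46 high, 60 across at the mouth (below), walls almost upright up to 32 mm (53 across there), then rounded in to a flat upturned base (above) 44 across. 110 g. The point is on its axis half-way up (23 mm above its mouth, 23 below its upturned base); its z points up. Round: its yaw does not matter.
- small_cup_mid (a point): Small silver tea cup, standing mouth down on the hearth: 36 high, 48 across at the mouth (below), walls almost upright up to 25 mm (41 across there), then rounded in to a flat upturned base (above) 34 across. 70 g. The point is on its axis half-way up (18 mm above its mouth, 18 below its upturned base); its z points up.
- wide_ring_mid (a point): Wide silver foot ring (a short open tube) for the large cup, lying flat: 36 outside, 29 inside, 10 high, 25 g. The point is on its axis half-way up (5 mm). Either face may be up; grip it across the outside.
- narrow_ring_mid (a point): Narrow silver foot ring (a short open tube) for the small cup, lying flat: 26 outside, 19 inside, 10 high, 18 g. The point is on its axis half-way up (5 mm). Either face may be up; grip it across the outside.
- turntable_top (a point): Middle of the top face of the soldering turntable: a dark iron foot that stays fixed, carrying a round buff-coloured firebrick disc 150 across in a steel pan 160 across. The top is flat, 56 mm above the hearth; the disc turns stiffly about its centre if pushed sideways. z is up.
- tripod_top (a point): Middle of the top face of the soldering tripod: a square of grey steel wire gauze, 110 x 110 (its x and y), flat and firm, 75 mm above the hearth on three steel legs. It stays fixed. z is up.
- flux_jar_mid (a point): Bystander, leave it: small white plastic flux jar with a grey lid, 45 across, 43 high. The point is half-way up.
- tweezers_mid (a point): Bystander, leave it: steel cross-lock tweezers with dark wooden grips, 160 long (its x), 24 wide, 8 high, lying flat. The point is at the middle, 4 mm up.
- torch_mid (a point): Bystander, leave it: small hand torch standing on its blue canister, 72 across at the foot, brass and steel burner on top pointing to its -x (65 mm out), about 188 high. The point is on the canister's axis, 50 mm up.
Mind the look-alikes: they are no part of the job. Leave any turquoise or yellow look-alike of the part that bears large_cup_mid alone.

How it is judged:
By the outcome, as a careful person would: the job done as asked, in the order asked, and still so for the second after the job is handed in, with the robot touching nothing.
It also fails if it takes over 144 s, if anything falls off the work surface, if the arm or the gripper's body presses on something with over 40 N, if the wrist force passes 120 N, or if a joint passes its speed limit or range.

### The arm

A 6-joint arm with a two-finger parallel gripper is mounted at the origin on the work surface. World frame = base frame: x ahead of the robot, y to its left, z up, the work surface at z = 0. Lengths are in mm, angles in rad, forces in N, time in s.
With the tool pointing down it reaches from about 350 to 875 mm from the base axis. Payload 4.2 kg.
Tool frame: the origin (TCP) lies on the front face of the gripper's body, between the roots of the fingers; the fingertips stand 73 mm ahead of it and the grasp point (between the pads) lies 54 mm ahead of it; z points along the fingers, y is the direction in which the jaws open and shut (so a half turn about z gives the same grasp; the last joint's range is limited). The gripper opens to 85 mm and grips with 20 to 120 N. Pads are 22 mm wide; open, the fingers measure 114 mm over their backs; the gripper's body (76 mm by 85 mm) begins 54 mm behind the grasp point. The pads swing forward as they close: fully open they stand 13 mm farther back than shut.
Start: joints at [1.39, 0.385, 0.008, 0, -1.194, -0.259], TCP at [266.065, 565.516, 303.912] pointing down, gripper open.
Joint ranges: [-3.14, 3.14], [-1.21, 2.06], [-1.07, 1.41], [-3.16, 2.05], [-2.99, -0.16], [-3.1, 3.1]. Speed limits (rad/s): [2.79, 2.79, 3.14, 3.14, 3.14, 3.14].

### API

Orientations are given as a rotation vector (axis times angle).
In Python, from station import r, cams, ticket gives the robot as it stands. Calls block until the motion is done:
- r.movep(position, orientation): joint-space move of the TCP to a pose.
- r.movel(position, rot=None, velocity=150, threshold=None): straight line of the TCP; rot=None keeps the orientation; velocity is the mean speed in mm/s. With threshold (N) it stops when the force on the tool has changed by that much, and returns True; else False.
- r.move_j(angles): joint-space move.
- r.ungrasp() and r.grab(newtons=None): open the fingers fully, or close them until they stop; newtons is the grip in N (None keeps the last).
- r.wait(seconds).
- r.ik(position, orientation): joint angles nearest the present ones, or None.
- r.sense(): the state.
- cams.capture(name): name is "scene" or "top" or "wrist"; returns a dict with "frame" (480x640x3 uint8, red, green, blue), "vfov" (degrees; the focal length in pixels is half the picture's height over the tangent of half this angle, whatever the lens; pixels are square), "cx", "cy" (the principal point, pixels), "eye" and "attitude" of the camera in the world. Camera axes: x right, y up, looking along -z (the intrinsics and any distortion apply to the point x, -y, -z); pixel columns grow to the right and rows downward; lengths in mm; the calibration is good to about 2 mm. A picture is of the moment at which its call begins. There is no depth.
A pose or a line that the arm cannot do raises r.PlanningError and nothing moves.
- ticket.sign_off(): hands the job in, once; it reports no verdict.
Trained networks look in the newest picture that a camera, given by its name, has taken for a name from the list of things; names that differ only in an ending like _2 or _b are one class to them, and where a whole thing is asked for, a point or a joint stands for the part that bears it (a point fixed in the world has none). Each returns a list of dicts, best first, with "p" (0 to 1); they miss things now and then, are a little off and sometimes report something else, mostly with a low value. They report only what shows in the picture. A call takes as long as a camera call. They do not tell look-alikes from the thing itself.
- cams.spot_in(camera, target): "position" ([column, row] in pixels, amid what is visible of it).
The state is a dict: "t": time; "q": joint angles; "qvel": joint speeds; "joint_torque": joint torques, N m; "tool_pos": TCP position; "tool_rot": TCP orientation; "contact_force": force on the tool from outside, world axes, zero at the start; "ft_torque": the same for the moment, N m; "grip_width": opening from 0.0 (shut) to 1.0 (fully open).
Only numpy, scipy, OpenCV 4.12 (cv2) and the standard library are available. Lean on these libraries where they do the work, as an engineer would, in place of code of your own. Each camera call takes 0.05 s, during which the arm holds its last target.

## Working session

There is one attempt and no reset: what is moved stays moved. The work goes in short steps, each a Python script; the robot and the scene stay as the last script left them, time stands still between calls to the robot, and variables do not carry over. Pictures are saved under pics/ and viewed, and the job is handed in when it is done.

```bash
ls; mkdir -p pics; python3 - <<'E'
from station import r,cams,ticket
import cv2
for n in ["scene","top","wrist"]:
    c=cams.capture(n); cv2.imwrite(f"pics/{n}0.png",c["frame"][:,:,::-1])
    print(n,{k:v for k,v in c.items() if k!="frame"})
print(r.sense())
E
```

```text
pics
scene {'vfov': 46.76366634033477, 'cx': 317.6937761315216, 'cy': 237.45824030436134, 'eye': array([1199.94097845, -266.48648505, 1240.79683001]), 'attitude': array([0.55169468, 0.35528554, 1.1109298 ])}
top {'vfov': 54.06061301311262, 'cx': 317.48532955140035, 'cy': 239.23896292140947, 'eye': array([ 322.26392509,   97.11487237, 1246.01283833]), 'attitude': array([ 0.08117198, -0.09690099, -1.57774906])}
wrist {'vfov': 71.39981284556454, 'cx': 319.1395884916021, 'cy': 242.30494332076654, 'eye': array([330.68255232, 535.27368077, 372.90017469]), 'attitude': array([-0.18384493,  0.28275051, -1.99462316])}
{'t': 0.15, 'q': array([ 1.38959301e+00,  3.85364935e-01,  6.93871982e-03, -3.75882498e-04,
       -1.19399987e+00, -2.58610701e-01]), 'qvel': array([ 0.00037749, -0.00180827,  0.00464282,  0.00373894,  0.00093661,
       -0.00157003]), 'joint_torque': array([-5.94690136e-04, -3.92679870e+01,  1.88581413e+01,  4.18860689e+00,
       -3.42598527e-03, -7.40008716e-06]), 'tool_pos': array([265.93924126, 565.24041815, 303.07788216]), 'tool_rot': array([ 3.06428598e+00, -6.85157612e-01, -4.49134309e-04]), 'contact_force': array([-0.08053742,  0.13161221, -0.73782614]), 'ft_torque': array([ 0.00867769,  0.02906145, -0.01650341]), 'grip_width': 0.9984011584415385}
```

View pics/scene0.png

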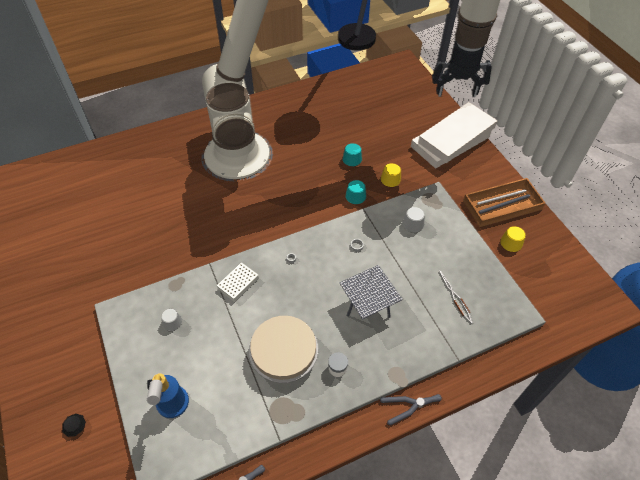

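View pics/top0.png

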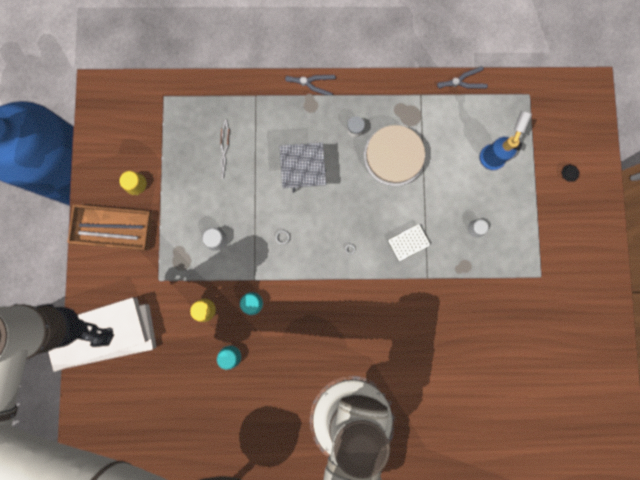

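View pics/wrist0.png

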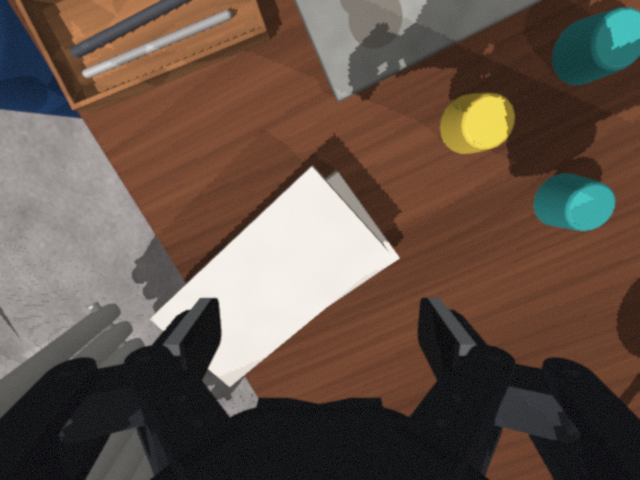

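The scene shows two silver cups on the hearth, at scene (415,220) and (170,320), or top (213,238) and (480,227). The turquoise cups (352,155), (356,192) and yellow cups (391,175), (513,240) are look-alikes on the table. The flux jar with the grey lid at (338,365) could also be taken for a cup. The rings are at (357,244) and (291,258), the block at (238,282), the turntable at (283,348) and the tripod at (370,291).

```bash
cat > h.py <<'E'
import numpy as np, cv2
from scipy.spatial.transform import Rotation as R
from station import r,cams,ticket
def K(c):
    f=240/np.tan(np.radians(c["vfov"])/2); return f
def ray(c,uv,z):
    f=K(c); d=np.array([(uv[0]-c["cx"])/f,-(uv[1]-c["cy"])/f,-1.0])
    d=R.from_rotvec(c["attitude"]).apply(d); e=c["eye"]
    return e+d*(z-e[2])/d[2]
def proj(c,p):
    f=K(c); q=R.from_rotvec(c["attitude"]).inv().apply(np.atleast_2d(p)-c["eye"])
    return np.c_[c["cx"]-f*q[:,0]/q[:,2], c["cy"]+f*q[:,1]/q[:,2]]
def save(c,name,crop=None,s=1):
    im=c["frame"][:,:,::-1]
    if crop: x0,y0,x1,y1=crop; im=im[y0:y1,x0:x1]
    im=cv2.resize(im,None,fx=s,fy=s,interpolation=cv2.INTER_CUBIC); cv2.imwrite("pics/"+name,im)
E
python3 - <<'E'
from h import *
Z=dict(block_mid=40,large_cup_mid=43,small_cup_mid=38,wide_ring_mid=25,narrow_ring_mid=25,turntable_top=76,tripod_top=95,flux_jar_mid=42,tweezers_mid=24,torch_mid=100)
C={n:cams.capture(n) for n in("top","scene")}
for k,z in Z.items():
    for n in C:
        for d in cams.spot_in(n,k)[:4]:
            print(k,n,np.round(d["position"]),round(d["p"],2),np.round(ray(C[n],d["position"],z)[:2]))
save(C["top"],"c1.png",(180,200,340,270),5); save(C["top"],"c2.png",(340,110,500,270),4)
a=[C["scene"]["frame"][200:250,390:440],C["scene"]["frame"][295:345,145:195],C["scene"]["frame"][340:390,312:362]]
cv2.imwrite("pics/c3.png",cv2.resize(np.hstack(a)[:,:,::-1],None,fx=5,fy=5,interpolation=cv2.INTER_CUBIC))
E
```

```text
block_mid top [408. 244.] 0.97 [ 446. -149.]
block_mid scene [235. 284.] 0.97 [ 463. -161.]
large_cup_mid top [204. 309.] 0.85 [284. 372.]
large_cup_mid top [226. 359.] 0.76 [160. 316.]
large_cup_mid top [216. 239.] 0.68 [462. 346.]
large_cup_mid top [132. 180.] 0.62 [617. 566.]
large_cup_mid scene [353. 192.] 0.87 [317. 242.]
large_cup_mid scene [390. 175.] 0.84 [299. 369.]
large_cup_mid scene [168. 394.] 0.7 [ 671. -389.]
large_cup_mid scene [348. 157.] 0.64 [188. 289.]
small_cup_mid scene [171. 320.] 0.66 [ 494. -334.]
narrow_ring_mid scene [167. 396.] 0.66 [ 667. -395.]
turntable_top top [396. 153.] 0.58 [ 675. -118.]
turntable_top top [215. 238.] 0.16 [460. 341.]
turntable_top scene [280. 351.] 0.75 [ 691. -130.]
turntable_top scene [370. 291.] 0.22 [637. 127.]
tripod_top top [302. 162.] 0.7 [648. 121.]
tripod_top scene [370. 292.] 0.79 [648. 120.]
flux_jar_mid top [356. 126.] 0.58 [760. -21.]
flux_jar_mid scene [340. 363.] 0.72 [760. -10.]
flux_jar_mid scene [414. 224.] 0.31 [482. 345.]
tweezers_mid top [221. 161.] 0.57 [672. 339.]
tweezers_mid scene [460. 306.] 0.8 [740. 328.]
tweezers_mid scene [369. 294.] 0.74 [617. 139.]
tweezers_mid scene [337. 362.] 0.41 [749. -13.]
torch_mid top [504. 148.] 0.88 [ 680. -387.]
torch_mid scene [166. 396.] 0.55 [ 699. -387.]
```

View pics/c1.png

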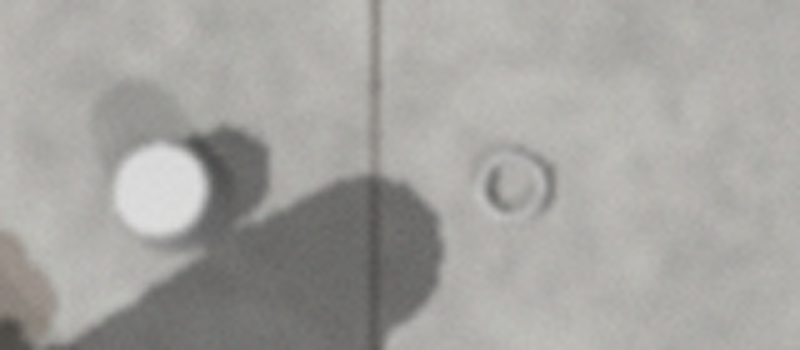

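View pics/c2.png

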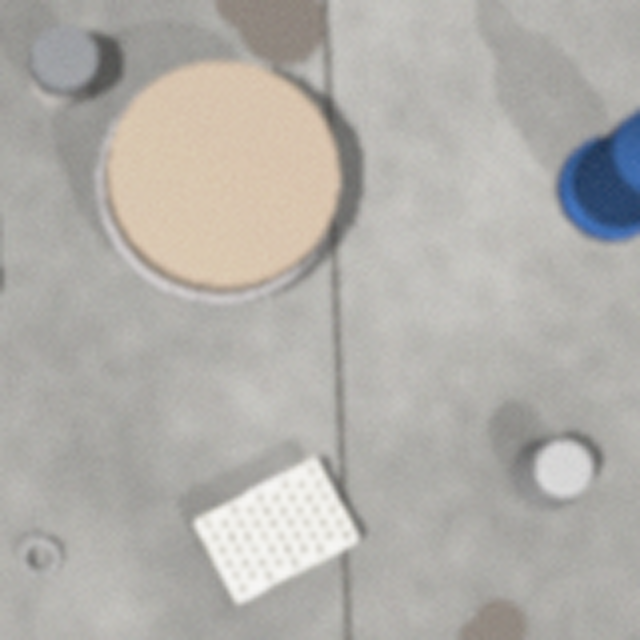

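View pics/c3.png

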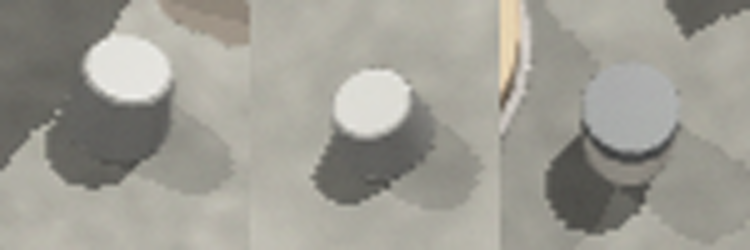

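The crops confirm the choice. The large silver cup is at top (212,238), the small silver cup at (481,227), and the jar with the grey lid is the flux jar.

```bash
python3 - <<'E'
from h import *
C={n:cams.capture(n) for n in("top","scene")}
save(C["scene"],"s1.png",(210,230,410,390),4)
T=C["top"];S=C["scene"]
f=lambda c,u,z:np.round(ray(c,u,z)[:2],1)
print("LC",f(T,(212.2,238),66),f(S,(415.6,213.6),66))
print("SC",f(T,(481,227.25),56),f(S,(169.6,315.8),56))
print("WR",f(T,(283.4,237),30),f(S,(357,244),30))
print("NR",f(T,(350,248.25),30),f(S,(291,258),30))
for c in [(318,456),(361,542),(239,605),(195,520)]: print("B",f(T,(340+c[0]/4,110+c[1]/4),40))
# disc by colour
for n,c in C.items():
    im=c["frame"].astype(int); m=((im[:,:,0]-im[:,:,2]>35)&(im[:,:,0]>190)).astype(np.uint8)
    k,l,st,ce=cv2.connectedComponentsWithStats(m); i=1+np.argmax(st[1:,4]);
    cn,_=cv2.findContours((l==i).astype(np.uint8),0,1); p=max(cn,key=cv2.contourArea)[:,0]
    w=np.array([ray(c,q,76)[:2] for q in p]); (cc,rr)=cv2.minEnclosingCircle(w.astype(np.float32)); print("disc",n,st[i],np.round(w.min(0)+w.max(0))/2,cc,rr)
E
```

```text
LC [461.7 350. ] [468.2 351.9]
SC [ 485.  -334.7] [ 491.9 -333.7]
WR [467.1 172.9] [471.6 176.8]
NR [436.2   0. ] [441.2  -0.6]
B [ 497.  -180.7]
B [ 440.7 -206.7]
B [ 400.7 -126.6]
B [455.9 -99.7]
disc top [ 367  126   57   56 2475] [ 675. -116.] (675.6812744140625, -116.88996124267578) 73.17660522460938
disc scene [ 250  316   66   60 3085] [ 679.  -117.5] (678.5843505859375, -117.56680297851562) 74.22051239013672
```

View pics/s1.png

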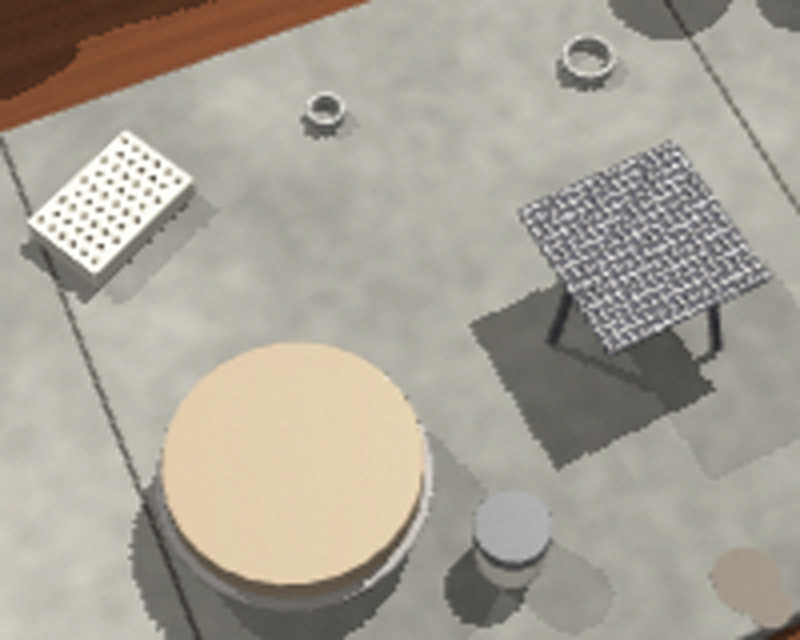

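```bash
cat >> h.py <<'E'
def rot(yawdeg): return (R.from_euler('z',yawdeg,degrees=True)*R.from_rotvec([np.pi,0,0])).as_rotvec()
def camoff():
    s=r.sense(); c=cams.capture("wrist"); Rt=R.from_rotvec(s["tool_rot"])
    return Rt.inv().apply(c["eye"]-s["tool_pos"]),(Rt.inv()*R.from_rotvec(c["attitude"]))
OFF=np.array([60.0,0,-70]);
def look(target,yaw,h,dv=0):
    """tcp position at z=h for target to be on wrist optical axis"""
    off,Rc=camoff(); Rt=R.from_rotvec(rot(yaw)); d=(Rt*Rc).apply([0,-dv,-1.0]); e=Rt.apply(off)
    zc=h+e[2]; t=(target[2]-zc)/d[2]
    eye=np.array(target)-d*t
    return eye-e
E
python3 - <<'E'
from h import *
o,Rc=camoff(); print(o,Rc.as_matrix().round(3))
s=r.sense(); 
for y in (115,-65):
    p=look((450,-153,40),y,260); q=r.ik(p,rot(y)); print(y,p,q)
E
```

```text
[ 71.33885273  -0.38110428 -69.95884313] [[ 0.001  0.96   0.28 ]
 [ 1.    -0.001 -0.001]
 [-0.001  0.28  -0.96 ]]
115 [ 444.40578334 -141.02925705  260.        ] [ 4.25377397e-02  1.54364913e-01 -4.32812874e-01 -4.44089210e-16
 -9.83618540e-01 -2.74779808e+00]
-65 [ 455.55989065 -164.95039088  260.        ] [-0.01128282  0.18564439 -0.39304422  0.         -0.99210772  0.44761513]
```

```bash
python3 - <<'E'
from h import *
r.movep(look((560,-130,60),-65,400),rot(-65))
c=cams.capture("wrist"); save(c,"w1.png"); np.save("w1.npy",c,allow_pickle=True)
print(r.sense()["t"],r.sense()["contact_force"])
r.movep(look((450,-153,40),-65,260),rot(-65))
c=cams.capture("wrist"); save(c,"w2.png"); np.save("w2.npy",c,allow_pickle=True)
print(r.sense()["t"])
E
```

```text
4.45 [ 0.85312412  0.67515492 -0.08434541]
5.325
```

View pics/w1.png

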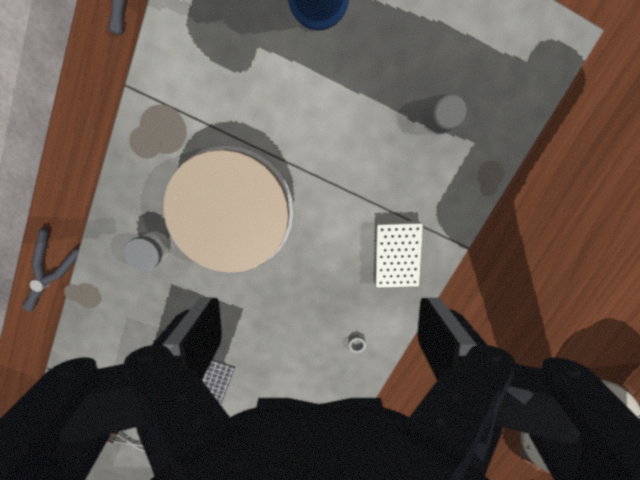

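View pics/w2.png

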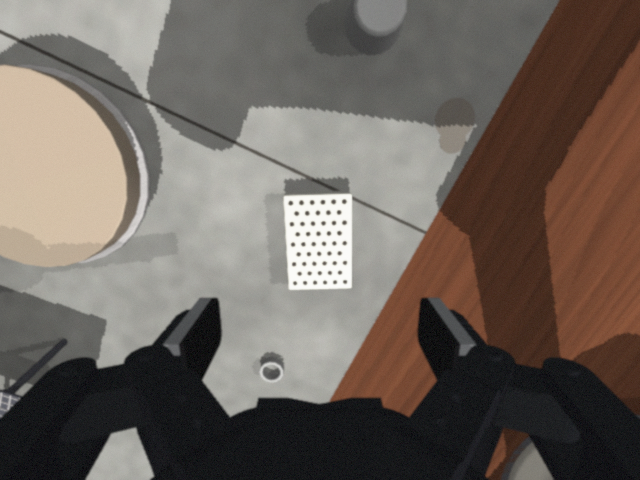

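The second view shows the block at (319,242) with the narrow ring at (272,370). The first view shows the disc at (228,210).

```bash
cat >> h.py <<'E'
def big(m,near=None):
    cn,_=cv2.findContours(m.astype(np.uint8),0,1)
    if near is None: return max(cn,key=cv2.contourArea)[:,0]
    cn=[c for c in cn if cv2.contourArea(c)>30]
    return min(cn,key=lambda c:np.linalg.norm(c[:,0].mean(0)-near))[:,0]
def discfit(c,z=76):
    im=c["frame"].astype(int); m=((im[:,:,0]-im[:,:,2]>30)&(im[:,:,0]>185))
    p=big(m); w=np.array([ray(c,q,z)[:2] for q in p]); return cv2.fitEllipse(w.astype(np.float32)),p.min(0),p.max(0)
def blockfit(c,z=40,near=None,th=215):
    im=c["frame"].astype(int); m=(im.min(2)>th).astype(np.uint8); m=cv2.morphologyEx(m,cv2.MORPH_CLOSE,np.ones((7,7)))
    p=big(m,near); w=np.array([ray(c,q,z)[:2] for q in p]); return cv2.minAreaRect(w.astype(np.float32)),p.mean(0)
E
python3 - <<'E'
from h import *
w1=np.load("w1.npy",allow_pickle=True).item();w2=np.load("w2.npy",allow_pickle=True).item()
print(discfit(w1)); print(blockfit(w1,near=(399,255))); print(blockfit(w2,near=(319,242)))
print("NR",ray(w2,(272,371),30),ray(w1,(357.5,344),30))
print("SC",ray(w1,(451,112),56),ray(w2,(381,12),56)); print("SCALE")
print("tri",ray(w1,(222,363),95))
E
```

```text
(((678.5430297851562, -117.53520965576172), (144.32424926757812, 145.20823669433594), 57.3100700378418), array([165, 151], dtype=int32), array([286, 271], dtype=int32))
(((452.28106689453125, -151.79185485839844), (57.69491195678711, 87.72926330566406), 26.916566848754883), array([398.30541872, 255.        ]))
(((452.138427734375, -151.77679443359375), (59.00611114501953, 88.65106201171875), 26.747453689575195), array([318.64516129, 240.94516129]))
NR [436.01266363  -0.97014286  30.        ] [436.64096189  -1.4974562   30.        ]
SC [ 488.203476   -335.42973009   56.        ] [ 486.85556042 -331.35696085   56.        ]
SCALE
tri [609.83603937  63.99035411  95.        ]
```

```bash
cat >> h.py <<'E'
def say(m=""):
    s=r.sense(); print(m,"t%.2f"%s["t"],"tcp",s["tool_pos"].round(1),"F",s["contact_force"].round(1),"w%.3f"%s["grip_width"])
def pick(x,y,z,yaw,N=40,above=60):
    r.movep([x,y,z+above],rot(yaw)); 
    hit=r.movel([x,y,z],velocity=80,threshold=12); say("down hit=%s"%hit)
    r.grab(N); say("grab")
def lift(h,v=120):
    p=r.sense()["tool_pos"]; r.movel([p[0],p[1],h],velocity=v); say("lift")
E
python3 - <<'E'
from h import *
pick(452.2,-151.8,97,-63.2)
lift(230)
c=cams.capture("wrist"); save(c,"w3.png")
E
```

```text
down hit=False t6.72 tcp [ 452.6 -151.8   97.5] F [ 0.7  0.4 -0.1] w1.001
grab t7.09 tcp [ 452.5 -151.8   97.8] F [-0.8  1.3  6.2] w0.692
lift t8.35 tcp [ 452.  -151.8  229.2] F [-0.1 -0.7 -2.3] w0.689
```

View pics/w3.png

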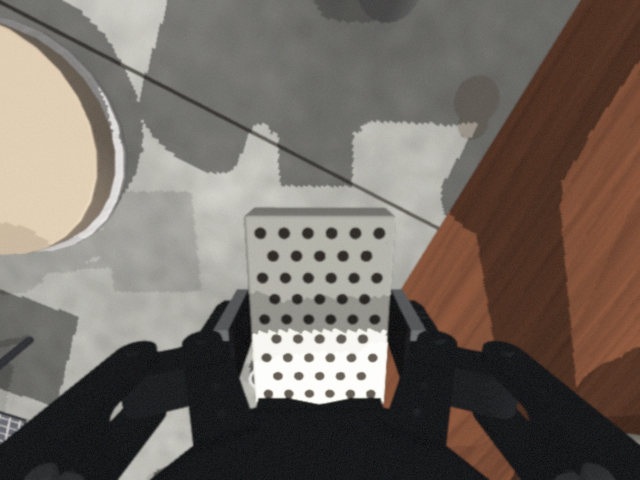

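```bash
python3 - <<'E'
from h import *
c=cams.capture("wrist");s=r.sense();Rt=R.from_rotvec(s["tool_rot"])
for uv in [(246,216),(394,216),(320,216),(320,209)]:
    for z in (171.4,):
        print(uv,Rt.inv().apply(ray(c,uv,z)-s["tool_pos"]).round(1))
p=look((678.5,-117.5,76),-63.2,320); print(p,r.ik(p,rot(-63.2)), r.ik([678.5,-117.5,160],rot(-63.2)))
E
```

```text
(246, 216) [ 44.5 -28.7  57.7]
(394, 216) [44.6 28.9 57.8]
(320, 216) [44.5  0.1 57.7]
(320, 209) [47.3  0.1 57.7]
[ 687.54333868 -135.61794223  320.        ] [ 0.03530191  0.50815474  0.24671975  0.         -1.30936133  0.43244633] [ 6.27250914e-02  6.07523768e-01  4.20830434e-03  4.44089210e-16
 -9.67480863e-01  4.05023148e-01]
```

```bash
cat >> h.py <<'E'
def lower(x,y,z_hi,z_lo,yaw,th=4,v=25):
    r.movep([x,y,z_hi],rot(yaw)); r.wait(0.2); say("above")
    hit=r.movel([x,y,z_lo],velocity=v,threshold=th); say("lowered hit=%s"%hit); return hit
E
python3 - <<'E'
from h import *
r.movep([678.5,-117.5,260],rot(-63.2))
lower(678.5,-117.5,170,151,-63.2)
E
```

```text
above t10.07 tcp [ 679.8 -117.6  173.4] F [ 0.2 -0.2 -1.6] w0.688
lowered hit=True t10.68 tcp [ 678.3 -117.5  153.9] F [-0.9  0.4  4.9] w0.689
```

```bash
python3 - <<'E'
from h import *
r.ungrasp(); lift(300,150)
p=look((678.5,-117.5,96),-63.2,300); r.movep(p,rot(-63.2)); r.wait(.2)
c=cams.capture("wrist"); save(c,"w4.png"); np.save("w4.npy",c,allow_pickle=True)
print(discfit(c)); print(blockfit(c,96,near=(319,242)));say()
E
```

```text
lift t12.20 tcp [ 676.9 -117.3  298.7] F [ 0.1  0.7 -0.7] w0.997
(((678.9902954101562, -117.37279510498047), (145.52877807617188, 145.65472412109375), 174.8417510986328), array([238, 153], dtype=int32), array([399, 309], dtype=int32))
(((677.968994140625, -117.00686645507812), (58.34387969970703, 87.10203552246094), 26.82198143005371), array([319.43597561, 240.10365854]))
 t12.75 tcp [ 682.2 -125.2  299.9] F [-0.1  0.5  0.3] w1.003
```

View pics/w4.png

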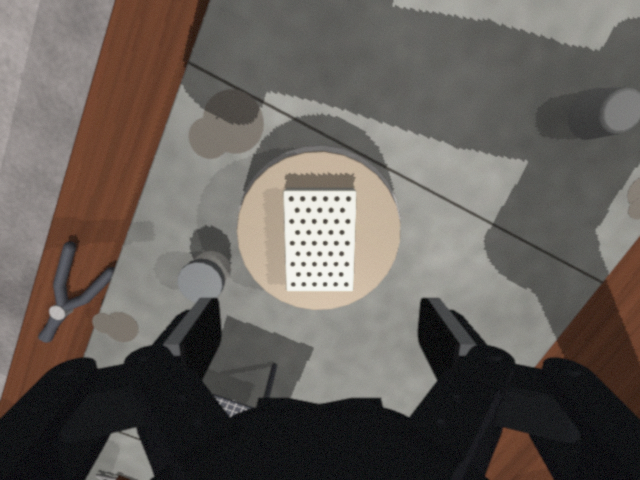

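The block is centred on the disc to about 1 mm. The large cup is next.

```bash
cat >> h.py <<'E'
def circ(c,uv,z,rad,R0=None):
    """refine bright flat round face: threshold around uv, ellipse in the plane z; returns centre,diams"""
    im=cv2.cvtColor(c["frame"],cv2.COLOR_RGB2GRAY); x,y=int(uv[0]),int(uv[1]); 
    x0,y0=max(x-rad,0),max(y-rad,0); w=im[y0:y+rad,x0:x+rad]
    t,m=cv2.threshold(w,0,255,cv2.THRESH_OTSU); p=big(m>0)+[x0,y0]
    W=np.array([ray(c,q,z)[:2] for q in p]).astype(np.float32); return cv2.fitEllipse(W),t,p.min(0),p.max(0)
E
python3 - <<'E'
from h import *
p=look((465,350,66),-63.2,260); r.movep(p,rot(-63.2)); r.wait(.3)
c=cams.capture("wrist"); save(c,"w5.png"); np.save("w5.npy",c,allow_pickle=True)
say(); print(r.sense()["q"])
E
```

```text
t15.03 tcp [467.7 344.6 260. ] F [0.4 0.  0.2] w0.994
[ 9.13596970e-01  3.45092820e-01 -1.68194991e-01  1.24551397e-05
 -1.05753269e+00 -4.46558895e-01]
```

View pics/w5.png

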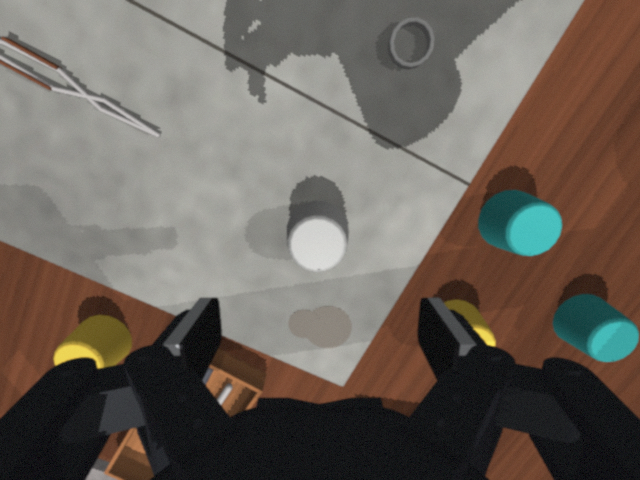

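The silver cup's base is at (319,243); the coloured cups stay clear of the jaws.

```bash
python3 - <<'E'
from h import *
c=np.load("w5.npy",allow_pickle=True).item()
print(circ(c,(319,243),66,45)); print(ray(c,(319,243),66))
im=c["frame"][195:285,275:365]; cv2.imwrite("pics/w5c.png",cv2.resize(im[:,:,::-1],None,fx=7,fy=7,interpolation=cv2.INTER_NEAREST))
E
```

```text
(((456.9374084472656, 357.41473388671875), (69.24690246582031, 89.61475372314453), 164.54876708984375), 142.0, array([274, 198]), array([363, 287]))
[465.21219551 350.22873204  66.        ]
```

View pics/w5c.png

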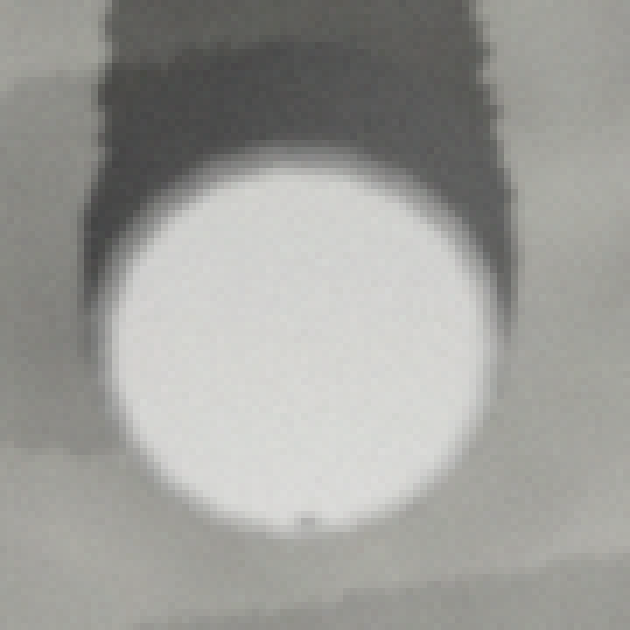

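```bash
python3 - <<'E'
from h import *
import h
c=np.load("w5.npy",allow_pickle=True).item()
g=cv2.cvtColor(c["frame"],cv2.COLOR_RGB2GRAY)
for th in (185,195,205):
    p=big((g>th)[195:285,275:365])+[275,195]
    W=np.array([ray(c,q,66)[:2] for q in p]).astype(np.float32); e=cv2.fitEllipse(W); print(th,e)
cx,cy=e[0]
pick(cx,cy,97,-63.2,N=40,above=70); lift(200)
c=cams.capture("wrist"); save(c,"w6.png")
E
```

```text
185 ((465.4148864746094, 352.6180114746094), (43.07660675048828, 43.700496673583984), 93.24291229248047)
195 ((465.5404357910156, 352.5168762207031), (42.107051849365234, 42.66099166870117), 81.60858917236328)
205 ((465.5933532714844, 352.6642150878906), (40.7695426940918, 41.245872497558594), 97.30345153808594)
down hit=False t16.51 tcp [465.9 353.   97.5] F [0.2 0.5 0.8] w0.997
grab t16.91 tcp [465.8 352.9  98.3] F [-0.8 -1.2  5. ] w0.652
lift t17.92 tcp [465.4 352.5 199. ] F [-0.   0.6 -2.4] w0.650
```

View pics/w6.png

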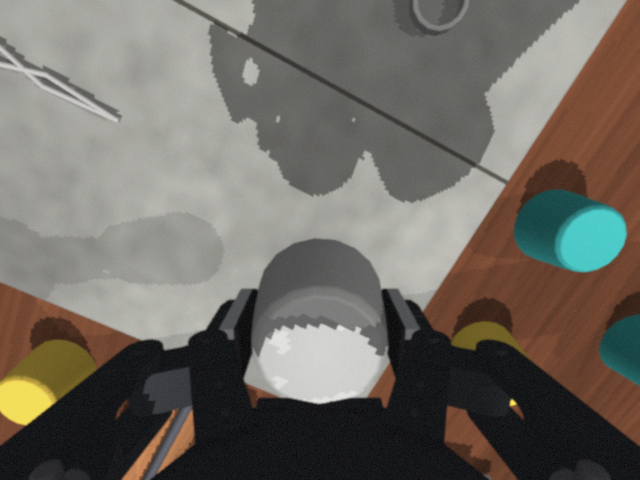

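```bash
python3 - <<'E'
from h import *
c=cams.capture("wrist");s=r.sense();Rt=R.from_rotvec(s["tool_rot"])
print(Rt.inv().apply(ray(c,(321,240),120.7)-s["tool_pos"]).round(1))
r.movep([465.5,352.5,300],rot(-63.2))
r.movep([678,-117,260],rot(-63.2))
lower(678,-117,190,171,-63.2)
E
```

```text
[29.1  0.7 78.2]
above t20.96 tcp [ 679.4 -116.8  193. ] F [ 0.1 -0.2 -0.8] w0.654
lowered hit=True t21.57 tcp [ 677.8 -117.   174.4] F [-0.2  0.4  4.8] w0.649
```

```bash
python3 - <<'E'
from h import *
r.ungrasp(); lift(340,150)
p=look((678.,-117.,142),-63.2,340); r.movep(p,rot(-63.2)); r.wait(.2)
c=cams.capture("wrist"); save(c,"w7.png",(180,120,460,330),2.8); np.save("w7.npy",c,allow_pickle=True)
g=cv2.cvtColor(c["frame"],cv2.COLOR_RGB2GRAY)
print(proj(c,[678,-117,142]));say()
E
```

```text
lift t23.23 tcp [ 676.7 -116.9  338.7] F [ 0.5 -0.2 -0.6] w1.001
[[319.09736998 242.34956963]]
 t23.78 tcp [ 681.  -123.2  340. ] F [0.7 0.3 0.3] w1.003
```

View pics/w7.png

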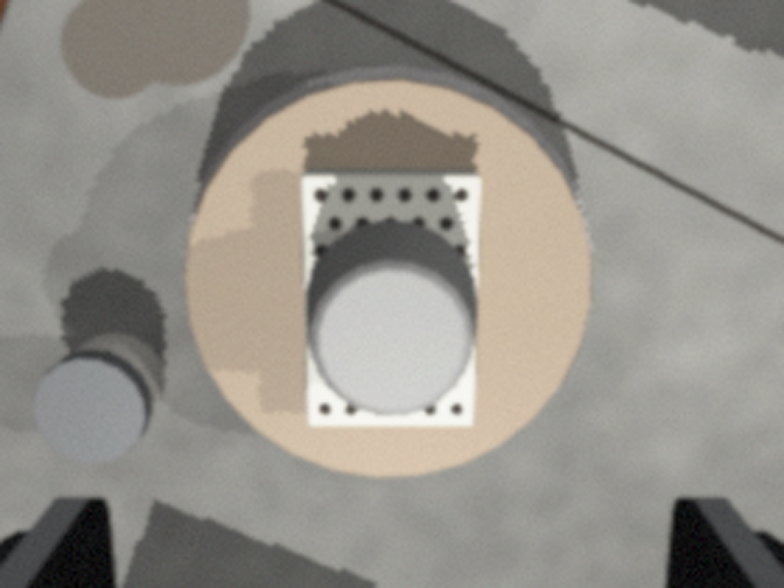

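```bash
python3 - <<'E'
from h import *
c=np.load("w7.npy",allow_pickle=True).item()
s=r.sense();Rt=R.from_rotvec(s["tool_rot"])
B=np.array([ray(c,(180+u/2.8,120+v/2.8),96) for u,v in [(303,176),(480,176),(473,426),(309,426)]]); print(B.mean(0), np.linalg.norm(B[0]-B[1]),np.linalg.norm(B[1]-B[2]))
print(ray(c,(180+392.5/2.8,120+335/2.8),142),discfit(c))
# mouth: silhouette of the cup top end row ~221 
print(Rt.inv().apply(ray(c,(320,120+221/2.8),96)-B.mean(0)), Rt.inv().apply(ray(c,(320,120+262/2.8),142)-B.mean(0)),Rt.inv().apply(ray(c,(320,120+412/2.8),142)-B.mean(0)))
E
```

```text
[ 677.34623673 -117.15882901   96.        ] 58.81400083493758 88.83205465730002
[ 678.25699365 -119.50228387  142.        ] (((679.23388671875, -118.66259765625), (133.88941955566406, 136.5988311767578), 73.55862426757812), array([248, 150], dtype=int32), array([390, 289], dtype=int32))
[ 2.94062345e+01  2.11585344e-01 -1.40932969e-03] [ 24.57105292   0.05937781 -46.00117923] [-21.89069381   0.13534413 -45.998947  ]
```

```bash
python3 - <<'E'
from h import *
p=look((469.,174.,30),-63.2,230); r.movep(p,rot(-63.2)); r.wait(.3)
c=cams.capture("wrist"); save(c,"w8.png",(260,180,380,300),5); np.save("w8.npy",c,allow_pickle=True);say()
E
```

```text
t25.58 tcp [472.6 167.  230. ] F [ 0.4  0.1 -0. ] w1.000
```

View pics/w8.png

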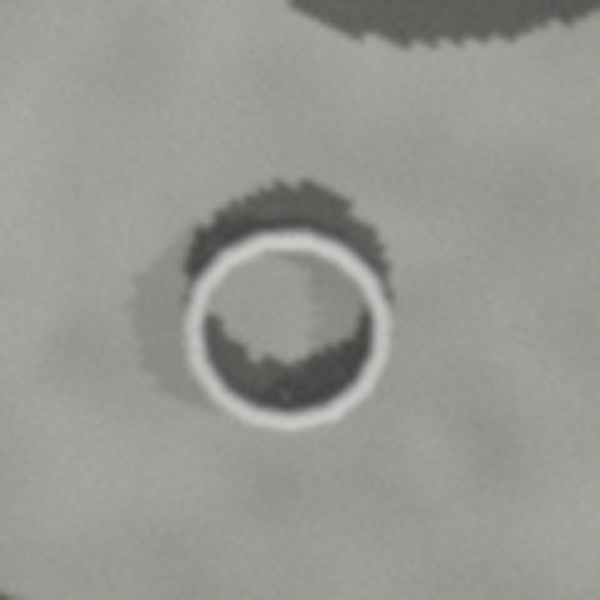

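```bash
python3 - <<'E'
from h import *
c=np.load("w8.npy",allow_pickle=True).item()
print(ray(c,(317.8,246),30), proj(c,[469,174,30]))
s=r.sense();Rt=R.from_rotvec(s["tool_rot"]); e=Rt.inv().apply(c["eye"]-s["tool_pos"])
for uv,y in [((248,290),30),((392,290),30),((219,298),42.5),((419,298),42.5)]:
    d=Rt.inv().apply(ray(c,uv,30)-c["eye"]); t=(np.sign(d[1])*y-e[1])/d[1]; print(uv,(e+d*t).round(1))
E
```

```text
[469.01282937 177.08187812  30.        ] [[319.45972711 242.87966137]]
(248, 290) [ 13.2 -30.   58.1]
(392, 290) [13.2 30.  58.1]
(219, 298) [  9.4 -42.5  58.4]
(419, 298) [ 8.2 42.5 61. ]
```

```bash
python3 - <<'E'
from h import *
pick(469.0,177.1,93,-63.2,N=25,above=60); lift(200)
c=cams.capture("wrist"); save(c,"w9.png",(180,180,460,400),2.8);np.save("w9.npy",c,allow_pickle=True)
E
```

```text
down hit=False t26.89 tcp [469.3 177.3  93.5] F [0.3 0.5 0.5] w0.999
grab t27.41 tcp [469.1 177.2  93.5] F [-1.6 -0.1  3.6] w0.396
lift t28.45 tcp [468.7 176.9 199.2] F [ 0.4 -0.3 -0.6] w0.394
```

View pics/w9.png

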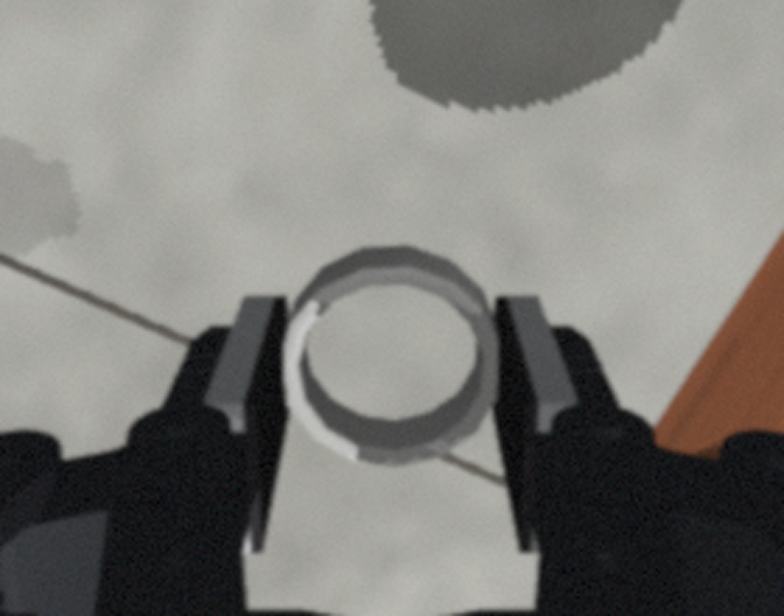

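```bash
python3 - <<'E'
from h import *
c=np.load("w9.npy",allow_pickle=True).item();s=r.sense();Rt=R.from_rotvec(s["tool_rot"])
for v in (265,365,465): print(Rt.inv().apply(ray(c,(319.6,180+v/2.8),135.7)-s["tool_pos"]).round(1))
r.movep([469,177,320],rot(-63.2))
r.movep([677.8,-117.7,290],rot(-63.2))
r.movel([677.8,-117.7,235],velocity=100); r.wait(.3); say()
c=cams.capture("wrist"); save(c,"w10.png",(180,180,460,400),2.8);np.save("w10.npy",c,allow_pickle=True)
E
```

```text
[17.8 -0.1 63.3]
[ 0.9 -0.1 63.3]
[-17.2  -0.1  63.3]
 t31.41 tcp [ 678.  -117.7  235.7] F [-0.2  0.6 -0.1] w0.397
```

View pics/w10.png

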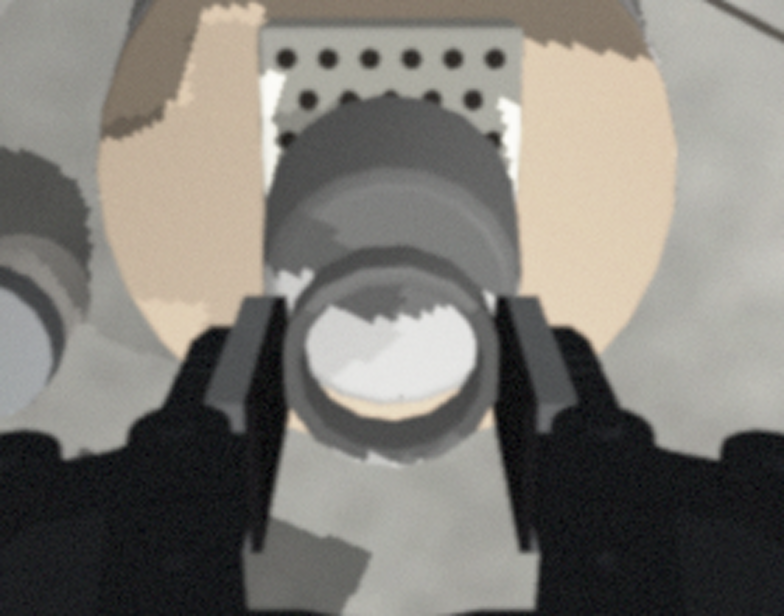

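```bash
python3 - <<'E'
from h import *
hit=r.movel([677.6,-117.4,213],velocity=18,threshold=3); say("hit=%s"%hit)
c=cams.capture("wrist"); save(c,"w11.png",(180,180,460,400),2.8)
E
```

```text
hit=True t32.44 tcp [ 677.6 -117.4  215.8] F [-0.4  0.5  3.9] w0.396
```

View pics/w11.png

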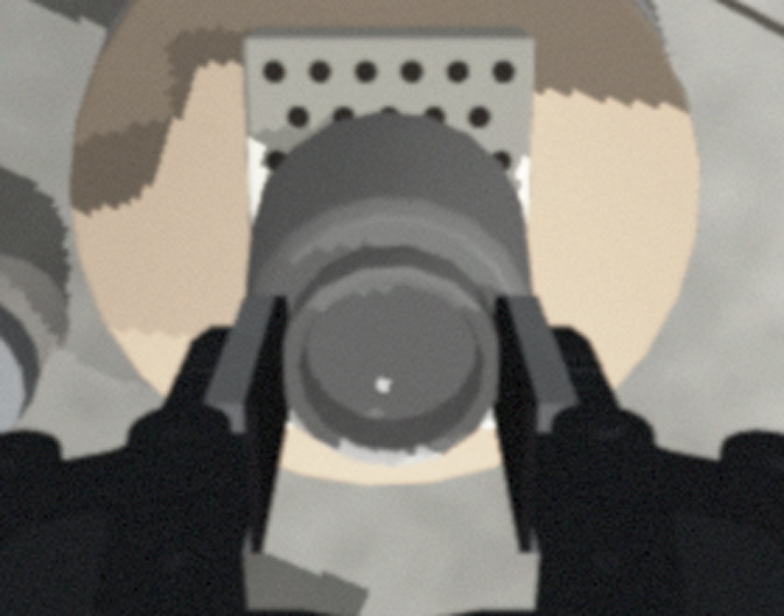

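```bash
python3 - <<'E'
from h import *
r.ungrasp(); lift(380,150)
p=look((678.,-117.,152),-63.2,360); r.movep(p,rot(-63.2)); r.wait(.2)
c=cams.capture("wrist"); save(c,"w12.png",(240,170,400,310),5); np.save("w12.npy",c,allow_pickle=True)
# on to the tripod
p=look((648,121,95),-63.2,330); r.movep(p,rot(-63.2)); r.wait(.2)
c=cams.capture("wrist"); save(c,"w13.png"); np.save("w13.npy",c,allow_pickle=True);say()
E
```

```text
lift t34.30 tcp [ 676.8 -117.3  378.7] F [-0.1 -1.2 -0.1] w1.000
 t36.08 tcp [656.2 103.8 330.1] F [ 0.4 -0.1  0.4] w1.001
```

View pics/w12.png

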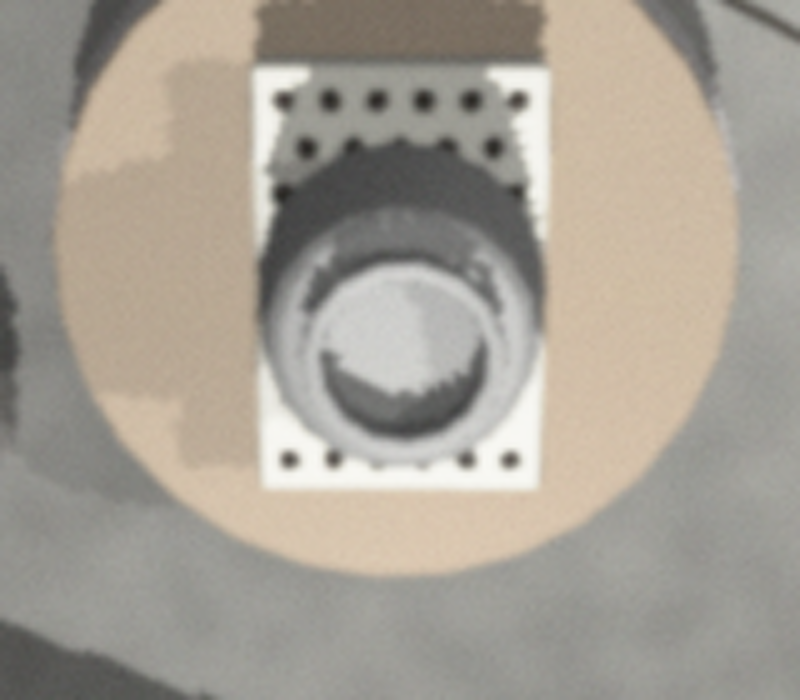

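View pics/w13.png

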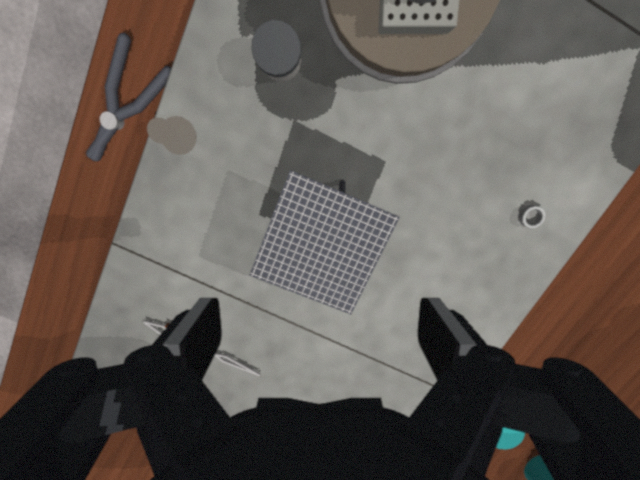

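```bash
python3 - <<'E'
from h import *
c=np.load("w12.npy",allow_pickle=True).item()
print("ring",ray(c,(320.8,242),152)); 
B=np.array([ray(c,(240+u/5,170+v/5),96) for u,v in [(253,65),(551,67),(540,489),(263,489)]]); print("block",B.mean(0))
Rt=R.from_rotvec(rot(-63.2)); print("front mouth rel block",Rt.inv().apply(ray(c,(320.5,170+141/5),96)-B.mean(0)))
c=np.load("w13.npy",allow_pickle=True).item()
T=np.array([ray(c,q,95) for q in [(290,172),(399,216),(351,313),(251,274)]]); print(T.mean(0),[np.linalg.norm(T[i]-T[i-1]).round(1) for i in range(4)]); d=T[1]-T[0]; print(np.degrees(np.arctan2(d[1],d[0])))
print(proj(c,[436.2,-1,30]))
p=look((487.5,-334,56),-63.2,250); print(r.ik(p,rot(-63.2)), r.ik([T.mean(0)[0],T.mean(0)[1],170],rot(-63.2)))
E
```

```text
ring [ 677.12602506 -117.55280666  152.        ]
block [ 677.25010321 -117.34897053   96.        ]
front mouth rel block [2.97927861e+01 8.37301963e-02 2.95016821e-16]
[643.63273501 121.47920181  95.        ] [np.float64(106.0), np.float64(108.2), np.float64(108.6), np.float64(107.7)]
-175.07970832497858
[[535.13810096 215.85348558]]
[-3.33990461e-01  3.78093041e-01 -1.44414531e-01  4.44089210e-16
 -1.04828875e+00  8.01738700e-01] [ 0.43300379  0.54725132 -0.08098825  0.         -0.94255675  0.03474445]
```

The ring centre agrees with the block and cup centres to under 1 mm. The gauze corners give a side of about 108 mm and a centre of (643.6, 121.5). The small cup is next.

```bash
python3 - <<'E'
from h import *
r.movep([560,-60,380],rot(-63.2))
p=look((487.5,-334,56),-63.2,250); r.movep(p,rot(-63.2)); r.wait(.3)
c=cams.capture("wrist"); save(c,"w14.png"); np.save("w14.npy",c,allow_pickle=True)
g=cv2.cvtColor(c["frame"],cv2.COLOR_RGB2GRAY)[190:290,270:370]
print(g[::10,::10])
E
```

```text
[[169 171 165 165  99 101 105 178 154 101]
 [166 171 166 109 101 102 101 166 100 101]
 [169 171 162  83  83  89  96  99 100 104]
 [146 148 144  80 149 193 138 103  99  98]
 [144 138 138 167 223 224 222 142 100 102]
 [142 138 149 221 223 224 224 172 107 102]
 [166 143 148 164 225 225 135 100 103 101]
 [169 168 168 101 119 123 103  99  96 100]
 [170 165 165 162 100  99  97  98 101 101]
 [178 169 167 172  99  99 102 103 102 105]]
```

View pics/w14.png

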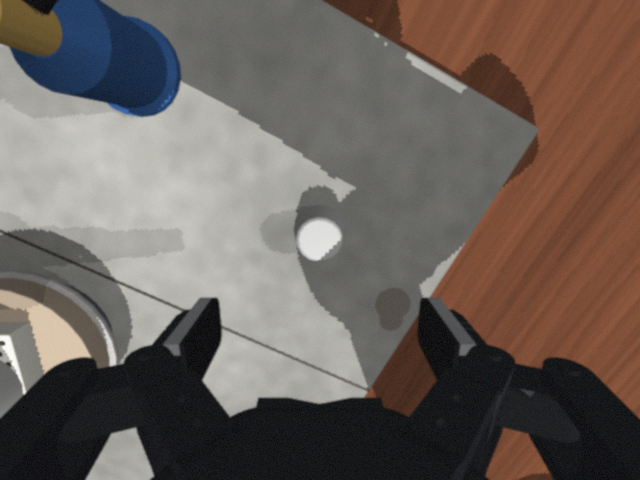

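```bash
python3 - <<'E'
from h import *
c=np.load("w14.npy",allow_pickle=True).item()
save(c,"w14c.png",(285,205,355,275),8)
p=ray(c,(319,240.5),56);print(p)
E
```

```text
[ 488.96234882 -334.57352361   56.        ]
```

View pics/w14c.png

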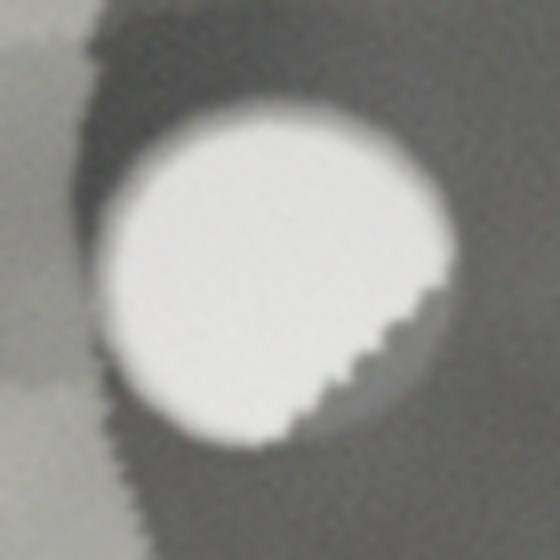

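```bash
python3 - <<'E'
from h import *
c=np.load("w14.npy",allow_pickle=True).item()
x,y,_=ray(c,(319.8,239.6),56); print(x,y)
pick(x,y,93.5,-63.2,N=30,above=70); lift(200)
c=cams.capture("wrist"); save(c,"w15.png",(180,180,460,400),2.8);np.save("w15.npy",c,allow_pickle=True)
E
```

```text
488.72413663539425 -335.5579125776291
down hit=False t40.01 tcp [ 489.1 -335.7   94. ] F [ 0.6  0.6 -0.2] w0.997
grab t40.48 tcp [ 488.9 -335.7   94.3] F [-1.8  0.4  4.7] w0.518
lift t41.52 tcp [ 488.4 -335.4  198.9] F [-0.4 -0.9 -1.6] w0.514
```

View pics/w15.png

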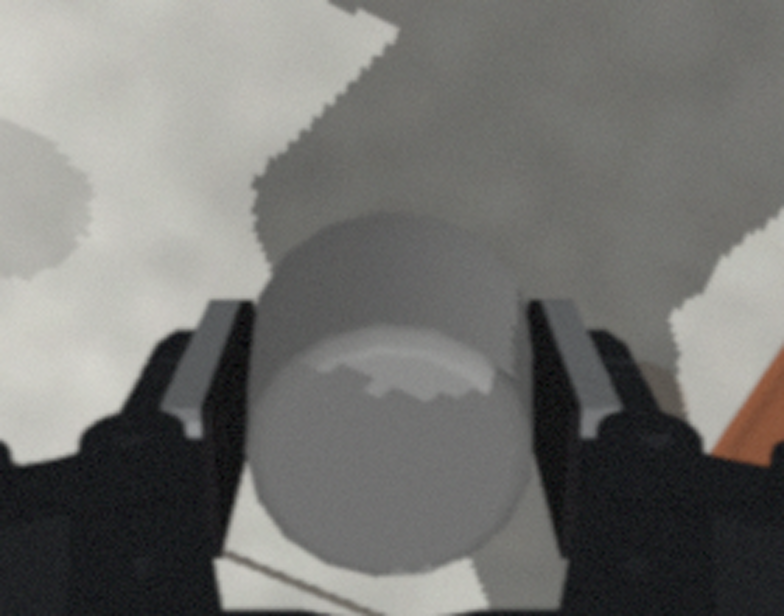

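```bash
python3 - <<'E'
from h import *
c=np.load("w15.npy",allow_pickle=True).item();s=r.sense();Rt=R.from_rotvec(s["tool_rot"])
print(Rt.inv().apply(ray(c,(320,180+210/2.8),124.6)-s["tool_pos"]).round(1),Rt.inv().apply(ray(c,(320,180+577/2.8),160.6)-s["tool_pos"]).round(1),Rt.inv().apply(ray(c,(320,180+330/2.8),160.6)-s["tool_pos"]).round(1))
c=np.load("w13.npy",allow_pickle=True).item();save(c,"w13c.png",(240,160,410,325),4.5)
E
```

```text
[23.1  0.1 74.2] [-18.3   0.   38.3] [19.  -0.  38.2]
```

View pics/w13c.png

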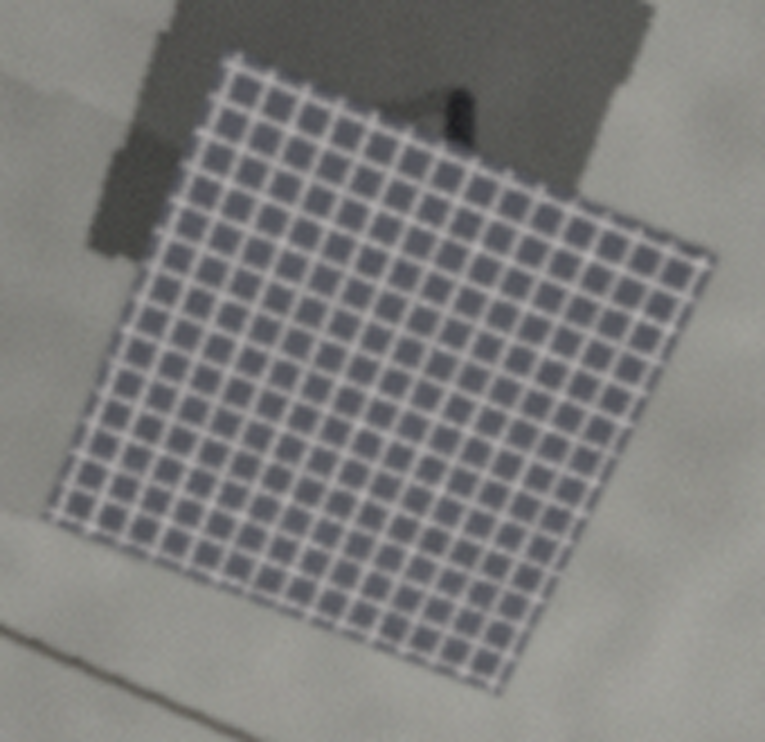

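```bash
python3 - <<'E'
from h import *
c=np.load("w13.npy",allow_pickle=True).item()
T=np.array([ray(c,(240+u/4.5,160+v/4.5),95) for u,v in [(228,52),(718,256),(503,695),(43,519)]]); print(T.mean(0),[np.linalg.norm(T[i]-T[i-1]).round(1) for i in range(4)])
x,y,_=T.mean(0)
r.movel([488.7,-335.5,350],velocity=200)
r.movep([560,-60,370],rot(-63.2))
r.movep([x,y,280],rot(-63.2))
lower(x,y,190,166,-63.2)
c=cams.capture("wrist"); save(c,"w16.png",(120,80,520,400),2)
E
```

```text
[643.12581307 122.19740262  95.        ] [np.float64(108.5), np.float64(108.6), np.float64(109.2), np.float64(109.9)]
above t45.10 tcp [644.5 122.3 193.3] F [ 1.2 -0.1 -1. ] w0.518
lowered hit=True t45.87 tcp [643.  122.2 169.4] F [-0.8  0.4  4.1] w0.516
```

View pics/w16.png

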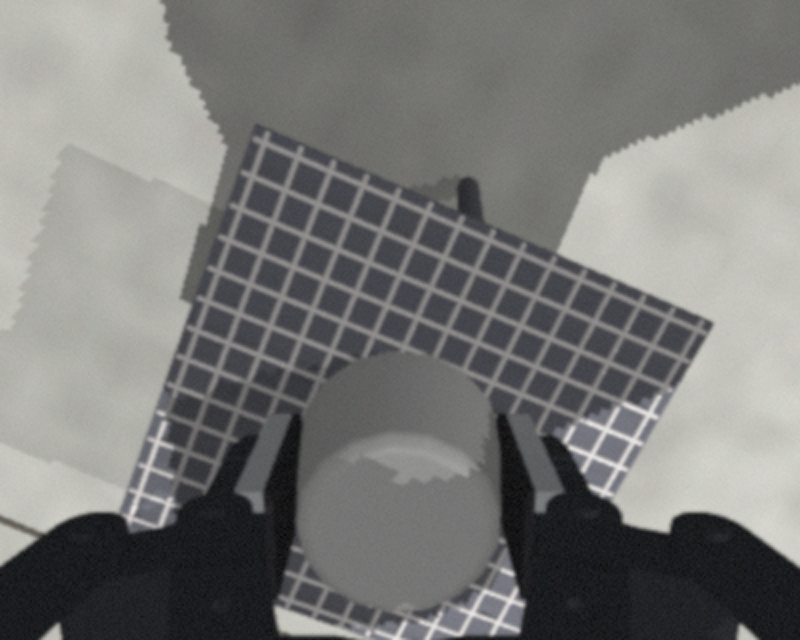

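Contact came at the expected height (169.4). I'll release, check, then look at the narrow ring.

```bash
python3 - <<'E'
from h import *
r.ungrasp(); lift(350,150)
p=look((643.,122,131),-63.2,330); r.movep(p,rot(-63.2)); r.wait(.2)
c=cams.capture("wrist"); save(c,"w17.png",(220,140,420,310),4); np.save("w17.npy",c,allow_pickle=True)
p=look((436.3,-1.2,30),-63.2,230); r.movep(p,rot(-63.2)); r.wait(.3)
c=cams.capture("wrist"); save(c,"w18.png",(280,200,360,280),7); np.save("w18.npy",c,allow_pickle=True);say()
E
```

```text
lift t47.77 tcp [642.  121.9 348.7] F [ 0.3 -0.5  0.5] w1.000
 t49.73 tcp [440.   -7.6 230. ] F [-0.3 -0.3 -0.2] w1.000
```

View pics/w17.png

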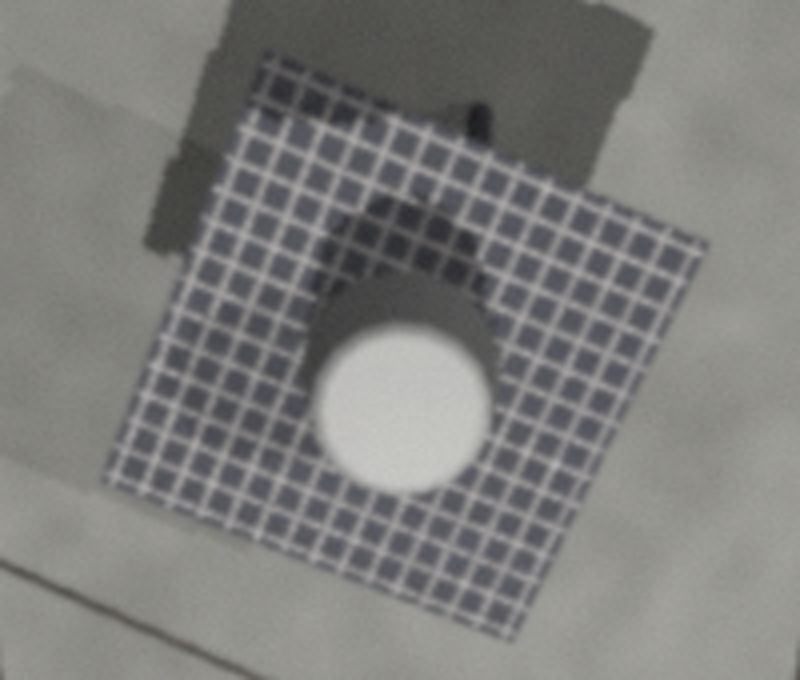

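View pics/w18.png

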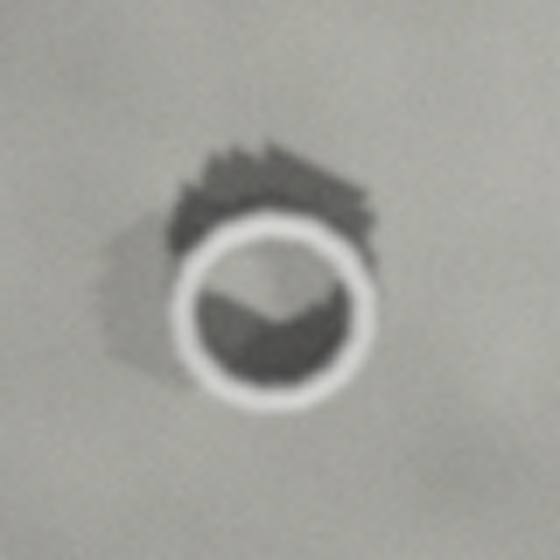

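```bash
python3 - <<'E'
from h import *
c=np.load("w17.npy",allow_pickle=True).item(); P=lambda u,v:(220+u/4,140+v/4)
T=np.array([ray(c,P(*q),95) for q in [(266,50),(710,242),(512,640),(103,483)]]).mean(0); b=ray(c,P(404,410),131)
Rt=R.from_rotvec(rot(-63.2)); print("gauze",T,"base",b,"mouth front rel gauze",Rt.inv().apply(ray(c,P(404,268),95)-T))
c=np.load("w18.npy",allow_pickle=True).item()
x,y,_=ray(c,(319.2,244.4),30); print(x,y)
pick(x,y,93.5,-63.2,N=25,above=60); lift(200)
c=cams.capture("wrist"); save(c,"w19.png",(180,180,460,400),2.8);np.save("w19.npy",c,allow_pickle=True)
E
```

```text
gauze [643.34413359 121.87913465  95.        ] base [641.87562513 121.889035   131.        ] mouth front rel gauze [2.30489949e+01 1.42468086e+00 4.15810044e-16]
436.17496370873056 0.8172207396620905
down hit=False t51.04 tcp [436.6   0.9  94. ] F [-0.4  0.   0.3] w1.001
grab t51.62 tcp [436.2   0.9  93.7] F [-1.3 -0.2  4.9] w0.282
lift t52.67 tcp [435.7   0.7 199.3] F [-0.  -0.7 -0.3] w0.283
```

View pics/w19.png

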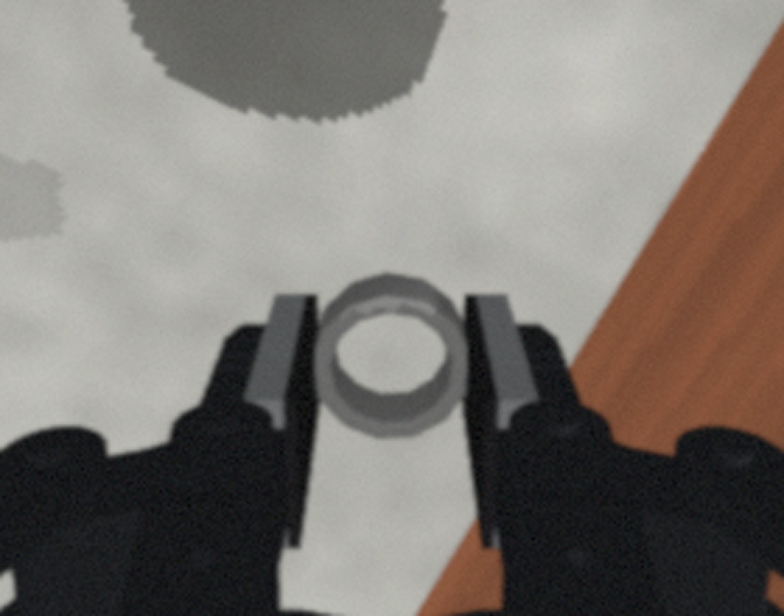

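```bash
python3 - <<'E'
from h import *
r.movel([436,1,310],velocity=200)
x,y=642.4,122.3
r.movep([x,y,290],rot(-63.2)); r.movel([x,y,222],velocity=100); r.wait(.3)
hit=r.movel([x,y,202],velocity=18,threshold=3); say("hit=%s"%hit)
c=cams.capture("wrist"); save(c,"w20.png",(180,180,460,400),2.8);np.save("w20.npy",c,allow_pickle=True)
E
```

```text
hit=True t56.37 tcp [642.4 122.3 205.2] F [-0.3  0.2  4.2] w0.283
```

View pics/w20.png

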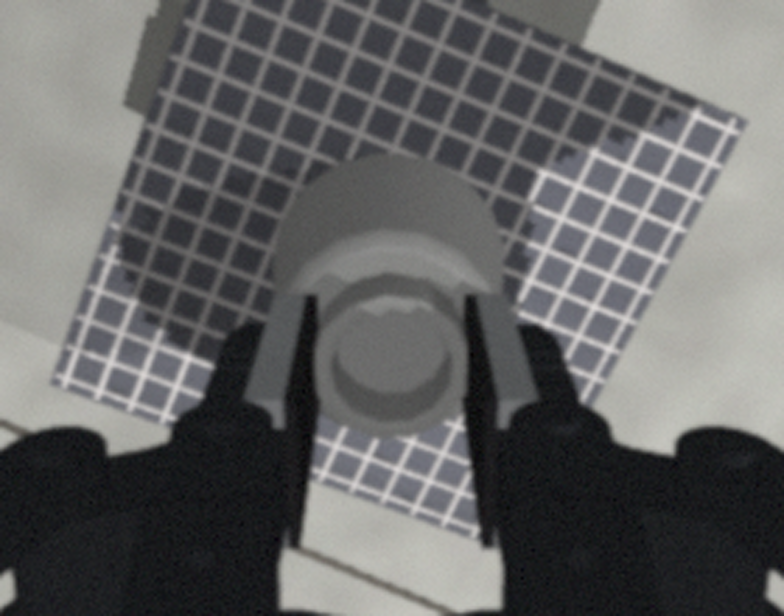

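```bash
python3 - <<'E'
from h import *
r.ungrasp(); lift(370,150)
p=look((643.,122,135),-63.2,330); r.movep(p,rot(-63.2)); r.wait(.3)
c=cams.capture("wrist"); save(c,"w21.png",(270,190,370,290),6); np.save("w21.npy",c,allow_pickle=True);say()
p=look((643.,122,135),26.8,330)
try:
    r.movep(p,rot(26.8)); r.wait(.3); c=cams.capture("wrist"); save(c,"w22.png",(270,190,370,290),6); np.save("w22.npy",c,allow_pickle=True);say()
except Exception as e: print(e)
E
```

```text
lift t58.30 tcp [641.5 122.1 368.7] F [ 0.2  0.8 -0.1] w1.005
 t58.98 tcp [645.8 116.8 331.3] F [-0.2  0.4  0.2] w1.000
 t60.77 tcp [648.4 124.5 330. ] F [-0.   0.2 -0.8] w1.000
```

View pics/w21.png

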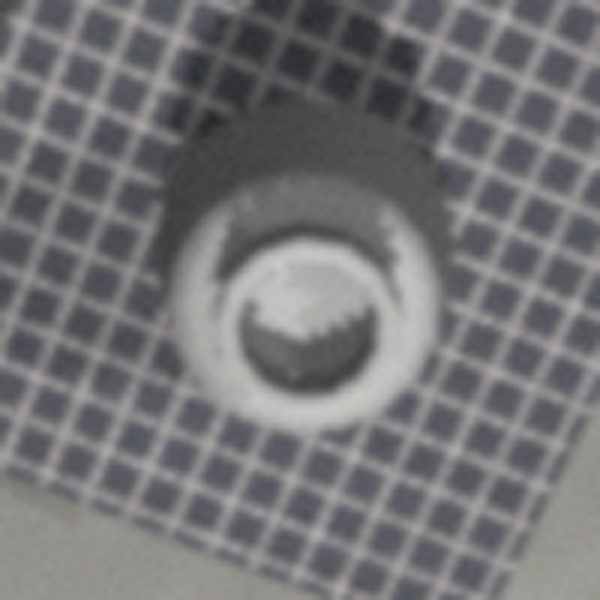

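View pics/w22.png

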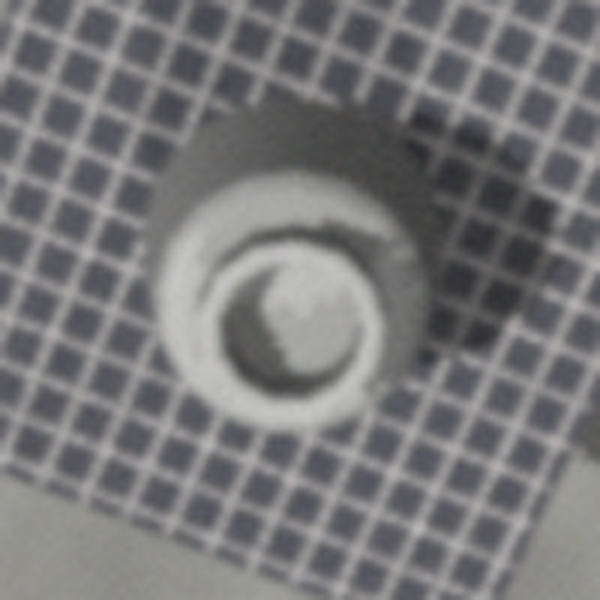

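```bash
python3 - <<'E'
from h import *
c=np.load("w22.npy",allow_pickle=True).item(); 
for n,uv in (("w21",(270+308/6,190+325/6)),("w22",(270+292/6,190+325/6))):
    print("narrow ring",ray(np.load(n+".npy",allow_pickle=True).item(),uv,141))
p=r.sense()["tool_pos"]; r.movel([p[0],p[1],420],velocity=200); r.movep([380,250,420],rot(-63.2)); r.wait(.5)
for n in ("scene","top"):
    c=cams.capture(n); save(c,n+"9.png")
say()
E
```

```text
narrow ring [642.0572802 121.8566009 141.       ]
narrow ring [643.19854242 122.13483279 141.        ]
 t63.77 tcp [380. 250. 420.] F [-0.   0.6  0.8] w1.002
```

View pics/scene9.png

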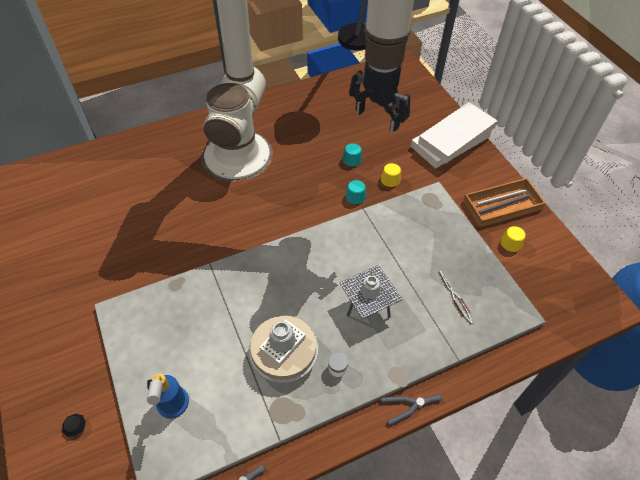

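View pics/top9.png

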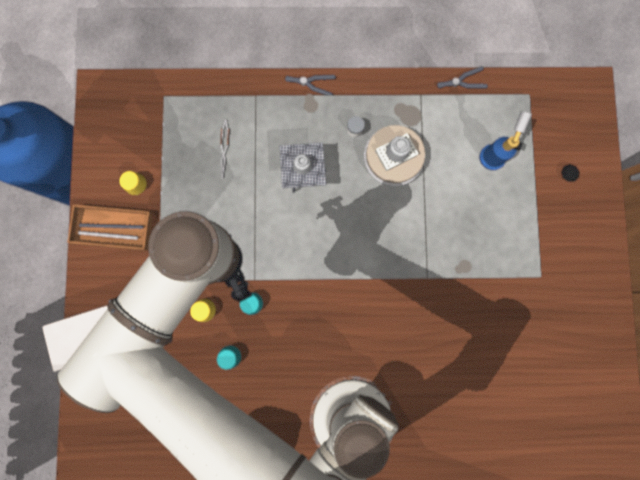

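Both stacks stand: turntable stack at scene (282,335), tripod stack at (371,287). The jar (338,365), tweezers (456,297) and torch (170,395) are where they started, and so are the coloured cups.

```bash
python3 - <<'E'
from station import ticket
print(ticket.sign_off())
E
```

```text
the job is handed in; nothing more can be done
None
```

I built both stacks and handed the job in at about 64 s of the 144 s allowed. On the turntable are the block, the large silver cup mouth down and the wide ring. On the gauze are the small silver cup mouth down and the narrow ring. Each piece was lowered until contact, which came within about 1 mm of the expected height every time, and only then released.

**Turntable:** wrist views put the block within about 1–2 mm of the disc centre. The wide ring's centre matched the block's to under 1 mm. The large cup's upturned base read up to 2.5 mm off the block centre by the outline of its bright face. Its mouth edge gave under 1 mm, and I trusted that one.

**Tripod:** the small cup and narrow ring are within about 1.5 mm of the gauze centre. Two views a quarter turn apart showed the ring centred on the cup to about 0.5 mm.

**Disagreement:** the top and scene cameras differed from each other by about 4–7 mm, mainly in x, for the cups and rings. I therefore used close wrist-camera measurements for every pick and placement.

In the last pictures the jar, tweezers, torch and coloured look-alike cups were where they started. The arm was clear of everything.

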